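# Seat the high cap on its thread gauge

### The job

One of the blue wing caps on the black fixture plate sits high because its thread has not caught on its steel neck. Turn that cap backwards (counter-clockwise seen from above), by less than a quarter turn, until it drops into the thread with its pointed end at the neck's small rib, then screw it down clockwise until it is fully home, and let go. Do not turn the other capped gauge.

Things in the scene. Friction and masses are not known exactly. Their poses are not given: they have to be found in the camera images.
- cap_grip (a point): Grip point of the high blue wing cap (60 g, skirt 53 mm diameter, 58 mm high overall, turns freely). Across its 28 mm high skirt's flat top stands a bar 16 mm wide, 52 long, 30 high, one end pointed. Point on the axis, 8 mm below the bar's top, 22 above the flat top (keep fingertips above that). x along the bar to its pointed end, z up. 65.5 mm above the neck's flange at the start.
- cap_point (a point): 24 mm from that cap's axis, towards the bar's pointed end, level with cap_grip; same axes. Starts 60 to 80 deg clockwise of the neck's rib, the cap resting on top of the two-start thread. Within 23 deg either side of the rib the cap drops 10 mm, by its weight or a light push (cap_grip then 55.5 mm above the flange), and then turns no further back than 23 deg past the rib.
- neck_flange (a point): Fixed steel pot, 68 mm diameter, 40 high, under that cap; the point: axis, on its flat top (flange), which bears a threaded neck 44 mm wide, 25 high, inside the cap (1.5 mm play). x to a 9 mm dark rib on the flange beside the cap, z up. Once dropped, the cap turned clockwise runs down 3.5 mm more (cap_grip 52 mm above flange), fully down from 68 deg clockwise of the rib; stop at 85 deg.
- cap_closed_point (a point): Leave alone: a like cap already screwed home on another neck of the plate. Point 24 mm from its axis along its bar, towards the pointed end, 8 mm below the bar's top; x along its bar, z up. The third neck of the plate is bare.

How it is judged:
On the way:
1. the high cap, turned backwards, has dropped between the threads with its pointed end near the rib (z of cap_grip in the frame of neck_flange below 0.0585 m and x of cap_point in the frame of neck_flange above 0.018 m), for 0.1 s.
At the end, for the whole second after the job is handed in: The cap is upright on its neck, screwed clockwise at least about 60 degrees from the rib and down to within about 2 mm of its lowest position (cap_grip less than 54.2 mm above the flange), within 6 mm of the neck's axis (z of cap_grip in the frame of neck_flange below 0.0542 m and y of cap_point in the frame of neck_flange below -0.0205 m and horizontal distance between cap_grip and neck_flange below 0.006 m and angle between cap_grip's own z axis and vertical below 0.12 rad); the robot touches nothing.
It fails at once if the other cap, already home, is turned or moved by more than 10 mm at its pointed end (distance of cap_closed_point from where it was at the start of the episode above 0.01 m).
It also fails if it takes over 40 s, if anything falls off the work surface, if the arm or the gripper's body presses on something with over 40 N, if the wrist force passes 120 N, or if a joint passes its speed limit or range.

### The arm

A 6-joint arm with a two-finger parallel gripper is mounted at the origin on the work surface. World frame = base frame: x ahead of the robot, y to its left, z up, the work surface at z = 0. Lengths are in m, angles in rad, forces in N, time in s.
With the tool pointing down it reaches from about 0.375 to 0.9 m from the base axis. Payload 3.1 kg.
Tool frame: the origin (TCP) lies at the centre of the arm's flange, where the gripper is bolted on; the fingertips stand 182 mm ahead of it and the grasp point (between the pads) lies 164 mm ahead of it; z points along the fingers, x is the direction in which the jaws open and shut, and the axes are right-handed (so a half turn about z gives the same grasp; the last joint's range is limited). The gripper opens to 87 mm and grips with 3 to 60 N. Pads are 19 mm wide; open, the fingers measure 117 mm over their backs; the gripper's body (75 mm by 190 mm) begins 51 mm behind the grasp point.
Start: joints at [0.956, 0.527, 1.433, -0, 1.181, -0.178], TCP at [0.264, 0.566, 0.405] pointing down, gripper open.
Joint ranges: [-3.08, 3.08], [-0.75, 2.2], [0.22, 2.44], [-1.43, 4.57], [0, 2.65], [-2.85, 2.85]. Speed limits (rad/s): [2.79, 2.79, 3.14, 3.14, 3.14, 3.14].

### API

Orientations are given as a unit quaternion [x, y, z, w].
In Python, from rig import status, eyes, robot gives the robot as it stands. The module is installed in compiled form; this text tells all that it offers.
- The arm moves only by the tool step_arm, never from a script. Its argument "steps" is a list of rows, each a list of 7 numbers: the closure, from -1 (fully open) to 1 (shut), so that 0 is half open, then the shift along the tool's x, y, z each as a share of 0.025 m, from -1 to 1, then the turn, a rotation vector about the tool's x, y, z each as a share of 8 degrees, from -1 to 1. In form: [[jaw, dx, dy, dz, rx, ry, rz], ...]. A call has exactly 10 rows; each row shifts and turns the commanded pose from where the row before left it, along the tool's axes as they then stand; what a row does not reach is not made up. A row lasts 1/10 s, in which the tool goes at most 50 mm and 8.59 degrees, less where a joint would pass 70% of its speed; a pose out of reach is approached as far as the arm can. A call with a number of a shift or a turn outside -1 to 1 is refused whole. A call with a gripper value outside its range is refused whole. The fingers move at their own pace and stop on an object; "squeeze" is the grip in N (left out, the last holds). Time passes only in rows, so rows that do not move let the fingers close, or fill a call up. It gives the time, the measured TCP pose, the force and the opening at its end, in the units of the state.
- status.get_obs(): the state, without advancing time (a new reading comes with each control period).
- eyes.camera(name): name is "scene" or "top" or "wrist"; returns (picture, depth): 400x640x3 uint8, red, green, blue; 400x640 float32, m along the optical axis (not along the pixel's ray), 0 where there is no reading.
- eyes.camera_info(name): a dict with "K" (3x3 intrinsics, pixels), "R" (3x3) and "t" (3): a world point X has camera coordinates R X + t. Camera axes: x right, y down, z forward; pixel columns grow to the right and rows downward; lengths in m; the calibration is good to about 2 mm. A picture is of the moment at which its call begins: read the wrist's pose just before it. camera_info takes no time and is no camera call; for the wrist camera it gives the pose at the moment of the call.
- robot.hand_in(): hands the job in, once; it reports no verdict.
The state is a dict: "time": time; "q": joint angles; "joint_velocities": joint speeds; "joint_torque": joint torques, N m; "position": TCP position; "tool_rot": TCP orientation; "ft_force": force on the tool from outside, world axes, zero at the start; "moment": the same for the moment, N m; "grip_width": finger opening in m.
Only numpy, scipy, OpenCV 4.12 (cv2) and the standard library are available. Lean on these libraries where they do the work, as an engineer would, in place of code of your own. Each camera call takes 0.05 s, during which the arm holds its last target.

## Working session

There is one attempt and no reset: what is moved stays moved. The work goes in short steps, Python scripts to look and compute and a tool call to move; the robot and the scene stay as the last step left them, time stands still between calls to the robot, and variables do not carry over. Pictures are saved under pics/ and viewed, and the job is handed in when it is done.

Besides the shell and the picture viewer there is one more tool, called after "Call:" as name(argument=value, ...) on one line, values as JSON. step_arm: Moves the arm, as the interface text tells. Its arguments: {"type":"object","properties":{"steps":{"type":"array"},"squeeze":{"type":"number"}},"required":["steps"]}

```bash
mkdir -p pics; python3 - <<'E'
from rig import status, eyes, robot
import cv2, numpy as np
o=status.get_obs(); print({k:np.round(v,3) for k,v in o.items()})
for n in ["scene","top"]:
    p,d=eyes.camera(n); cv2.imwrite(f"pics/{n}0.png",p[:,:,::-1]); np.savez(f"{n}0.npz",p=p,d=d,**eyes.camera_info(n))
    i=eyes.camera_info(n); print(n,i)
E
```

```text
{'time': np.float64(0.0), 'q': array([ 0.956,  0.528,  1.434, -0.   ,  1.181, -0.178]), 'joint_velocities': array([-0.001,  0.001, -0.001,  0.001,  0.   ,  0.   ]), 'joint_torque': array([-2.0000e-03, -4.4004e+01, -1.7659e+01,  6.3000e-02,  5.8000e-02,
       -0.0000e+00]), 'position': array([0.264, 0.566, 0.404]), 'tool_rot': array([ 0.844,  0.537, -0.001,  0.   ]), 'ft_force': array([ 1.041,  0.145, -0.341]), 'moment': array([-0.054,  0.012,  0.017]), 'grip_width': np.float64(0.087)}
scene {'K': array([[378.78024769,   0.        , 322.50721551],
       [  0.        , 378.78024769, 200.80473751],
       [  0.        ,   0.        ,   1.        ]]), 'R': array([[-0.28744135,  0.95771109, -0.01292062],
       [ 0.59036934,  0.16653487, -0.7897659 ],
       [-0.75421582, -0.23463932, -0.61327227]]), 't': array([ 0.13822768, -0.24281345,  1.21366582])}
top {'K': array([[517.34826628,   0.        , 317.77908641],
       [  0.        , 517.34826628, 197.14232784],
       [  0.        ,   0.        ,   1.        ]]), 'R': array([[-0.02828357, -0.99948465, -0.01518115],
       [-0.99383471,  0.02974598, -0.10680706],
       [ 0.10720359,  0.01206667, -0.99416386]]), 't': array([0.05442243, 0.59918828, 0.89955097])}
```

View pics/scene0.png

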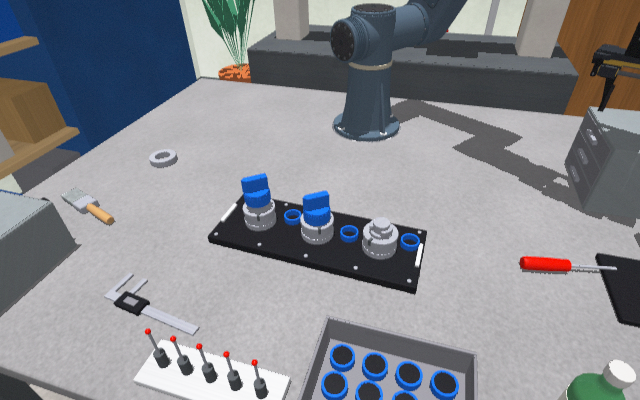

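View pics/top0.png

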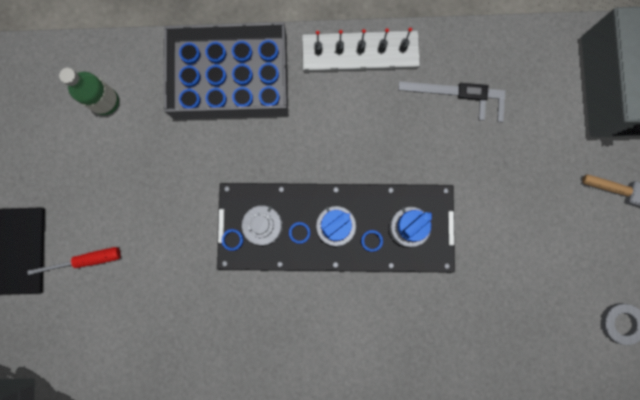

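```bash
cat > h.py <<'E'
import numpy as np, cv2
def ray(c,px,z):
    K,R,t=c["K"],c["R"],c["t"]; px=np.atleast_2d(px).astype(float)
    d=np.c_[px,np.ones(len(px))]@np.linalg.inv(K).T@R; o=-R.T@t
    return o+d*((z-o[2])/d[:,2])[:,None]
def cloud(c,d):
    v,u=np.mgrid[:400,:640]; P=np.stack([u,v,np.ones_like(u)],-1)@np.linalg.inv(c["K"]).T*d[...,None]
    return (P-c["t"])@c["R"]
E
python3 - <<'E'
import numpy as np,cv2; from h import *
for n,(x,y,w,h) in {"top":(215,180,245,95),"scene":(200,160,240,140)}.items():
    f=dict(np.load(n+"0.npz")); p=f["p"]; 
    cv2.imwrite(f"pics/{n}0z.png",cv2.resize(p[y:y+h,x:x+w,::-1],None,fx=3.2,fy=3.2,interpolation=cv2.INTER_CUBIC))
    X=cloud(f,f["d"]); hsv=cv2.cvtColor(p,cv2.COLOR_RGB2HSV)
    m=cv2.inRange(hsv,(100,120,90),(125,255,255))
    m[:y]=0;m[y+h:]=0;m[:,:x]=0;m[:,x+w:]=0
    k,l,s,c=cv2.connectedComponentsWithStats(m)
    for i in range(1,k):
        if s[i,4]<80: continue
        q=X[(l==i)&(f["d"]>0)]; print(n,s[i],c[i].round(1),"zpct",np.percentile(q[:,2],[5,50,90,98]).round(4),"xy",np.median(q,0).round(4))
        t=q[q[:,2]>np.percentile(q[:,2],98)-.008]; 
        (cx,cy),sz,a=cv2.minAreaRect(t[:,:2].astype(np.float32)); print("  top",t.mean(0).round(4),cx,cy,sz,a,len(t))
E
```

```text
top [321 210  30  31 716] [335.8 224.8] zpct [0.0872 0.0909 0.1203 0.1217] xy [0.5459 0.0076 0.0909]
  top [0.5461 0.0079 0.1193] 0.5468047857284546 0.007013745605945587 (0.015938453376293182, 0.04937291145324707) 36.77178955078125 284
top [398 210  34  32 851] [414.9 224.7] zpct [0.0942 0.1041 0.1338 0.1351] xy [ 0.5421 -0.1205  0.1041]
  top [ 0.5412 -0.1217  0.1328] 0.5420494675636292 -0.12323165684938431 (0.016059167683124542, 0.05073954537510872) 39.14875411987305 305
top [288 222  23  22 228] [299.  232.4] zpct [0.0182 0.0314 0.0345 0.0356] xy [0.5384 0.0727 0.0314]
  top [0.5371 0.0724 0.0329] 0.5370593070983887 0.07236629724502563 (0.0358554944396019, 0.035793181508779526) 89.0362319946289 138
top [222 229  22  22 213] [232.5 239.7] zpct [0.018  0.0312 0.034  0.0353] xy [0.5278 0.1923 0.0312]
  top [0.5277 0.1933 0.0323] 0.5280637145042419 0.19359874725341797 (0.03467101976275444, 0.03575795888900757) 88.32988739013672 136
top [361 230  22  22 224] [371.7 240.4] zpct [0.0181 0.0319 0.0347 0.0361] xy [ 0.52   -0.0576  0.0319]
  top [ 0.5187 -0.0565  0.0332] 0.5190736651420593 
[... 588 characters left out ...]
17 215] [292.  216.5] zpct [0.0199 0.0291 0.0344 0.0352] xy [ 0.5221 -0.0557  0.0291]
  top [ 0.5221 -0.0554  0.0321] 0.5219804048538208 -0.055554501712322235 (0.03797024488449097, 0.035620201379060745) 55.506282806396484 123
scene [340 225  19  18 247] [348.7 233.2] zpct [0.0201 0.0287 0.0341 0.035 ] xy [0.5419 0.074  0.0287]
  top [0.5402 0.074  0.0319] 0.5397159457206726 0.07405487447977066 (0.035776350647211075, 0.036796215921640396) 78.19819641113281 147
scene [400 233  20  19 260] [409.4 241.7] zpct [0.0202 0.0294 0.0343 0.0353] xy [0.5352 0.1951 0.0294]
  top [0.5311 0.1951 0.0321] 0.5307260751724243 0.19506587088108063 (0.03677382320165634, 0.037718068808317184) 82.80612182617188 153
```

```bash
ls pics
```

```text
scene0.png
scene0z.png
top0.png
top0z.png
```

View pics/top0z.png

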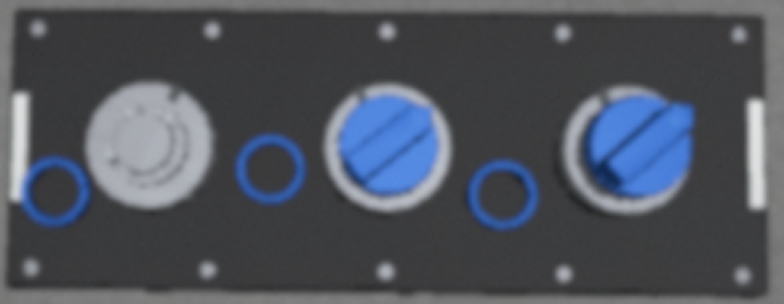

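View pics/scene0z.png

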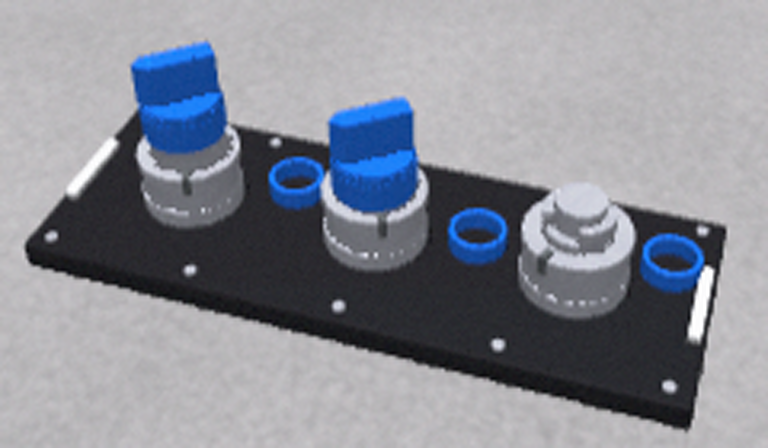

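The high cap is the one at the right of the top view, axis about (0.542, -0.122) with its bar top at z≈0.134. The closed one, at z≈0.120, is in the middle. In the top zoom the rib is at about (605,98) and the pointed end at about (692,108). Next I move above the high cap for a wrist view.

Call:
step_arm(steps=[[-1, -0.92, 0.99, 0, 0, 0, 0], [-1, -0.92, 0.99, 0, 0, 0, 0], [-1, -0.92, 0.99, 0, 0, 0, 0], [-1, -0.92, 0.99, 0, 0, 0, 0], [-1, -0.92, 0.99, 0, 0, 0, 0], [-1, -0.92, 0.99, 0, 0, 0, 0], [-1, -0.92, 0.99, 0, 0, 0, 0], [-1, -0.92, 0.99, 0, 0, 0, 0], [-1, -0.92, 0.99, 0, 0, 0, 0], [-1, -0.92, 0.99, 0, 0, 0, 0]], squeeze=20)

```text
time: 1.1
position: [0.3915, 0.2519, 0.4045]
tool_rot: [0.843, 0.537, -0.0, -0.0]
ft_force: [0.3, 0.5, -0.4]
grip_width: 0.0874
```

Call:
step_arm(steps=[[-1, -0.92, 0.99, 0, 0, 0, 0], [-1, -0.92, 0.99, 0, 0, 0, 0], [-1, -0.92, 0.99, 0, 0, 0, 0], [-1, -0.92, 0.99, 0, 0, 0, 0], [-1, -0.92, 0.99, 0, 0, 0, 0], [-1, -0.92, 0.99, 0, 0, 0, 0], [-1, -0.92, 0.99, 0, 0, 0, 0], [-1, -0.92, 0.99, 0, 0, 0, 0], [-1, -0.92, 0.99, 0, 0, 0, 0], [-1, -0.92, 0.99, 0, 0, 0, 0]])

```text
time: 2.1
position: [0.5185, -0.0613, 0.4044]
tool_rot: [0.844, 0.537, -0.0, -0.0]
ft_force: [1.0, 0.5, -0.2]
grip_width: 0.0864
```

Call:
step_arm(steps=[[-1, -0.92, 0.99, 0, 0, 0, 0], [-1, -0.92, 0.99, 0, 0, 0, 0], [-1, 0, 0, 0, 0, 0, 1], [-1, 0, 0, 0, 0, 0, 1], [-1, 0, 0, 0, 0, 0, 1], [-1, 0, 0, 0, 0, 0, 0], [-1, 0, 0, 0, 0, 0, 0], [-1, 0, 0, 0, 0, 0, 0], [-1, 0, 0, 0, 0, 0, 0], [-1, 0, 0, 0, 0, 0, 0]])

```text
time: 3.1
position: [0.5437, -0.1224, 0.4048]
tool_rot: [0.937, 0.35, 0.0, 0.0]
ft_force: [-0.1, -0.6, -0.0]
grip_width: 0.0868
```

```bash
python3 - <<'E'
from rig import status, eyes
import cv2, numpy as np
o=status.get_obs(); print({k:np.round(o[k],4) for k in ['time','q','position','tool_rot','ft_force']})
i=eyes.camera_info("wrist"); p,d=eyes.camera("wrist"); cv2.imwrite("pics/w1.png",p[:,:,::-1]); np.savez("w1.npz",p=p,d=d,**i); print(i)
E
```

```text
{'time': np.float64(3.1), 'q': array([-0.422 ,  0.4364,  1.6042, -0.    ,  1.1009, -1.138 ]), 'position': array([ 0.5437, -0.1224,  0.4048]), 'tool_rot': array([0.9366, 0.3504, 0.    , 0.    ]), 'ft_force': array([-0.1315, -0.6381, -0.0487])}
{'K': array([[349.50811274,   0.        , 319.50589239],
       [  0.        , 349.50811274, 198.67923597],
       [  0.        ,   0.        ,   1.        ]]), 'R': array([[ 7.53906567e-01,  6.56981607e-01,  2.39542927e-04],
       [ 6.31238463e-01, -7.24466488e-01,  2.76922934e-01],
       [ 1.82106815e-01, -2.08622810e-01, -9.60892102e-01]]), 't': array([-0.33009081, -0.46602846,  0.26596857])}
```

View pics/w1.png

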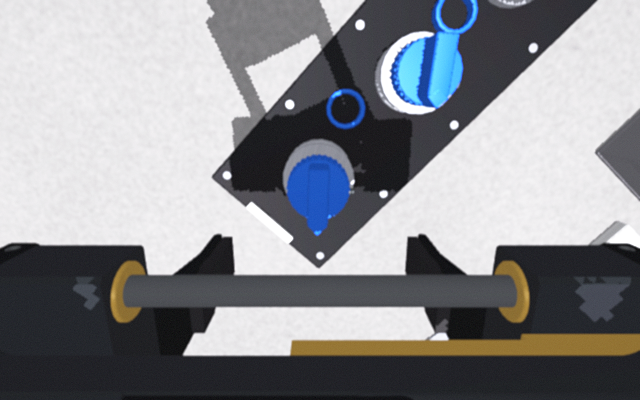

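```bash
python3 - <<'E'
import numpy as np,cv2; from h import *
for n in ["w1","top0","scene0"]:
    f=dict(np.load(n+".npz")); X=cloud(f,f["d"]); p=f["p"]
    hsv=cv2.cvtColor(p,cv2.COLOR_RGB2HSV)
    m=(cv2.inRange(hsv,(95,120,40),(128,255,255))>0)&(np.hypot(X[...,0]-.543,X[...,1]+.122)<.06)&(f["d"]>0)
    t=X[m&(X[...,2]>.130)][:,:2]
    mu=t.mean(0); w,V=np.linalg.eigh(np.cov(t.T)); v=V[:,1]; v*=np.sign(v[0]); 
    s=(t-mu)@v; e=mu+v*(s.min()+s.max())/2; print(n,"bar",len(t),mu.round(4),"dir",np.degrees(np.arctan2(v[1],v[0])).round(1),s.min().round(4),s.max().round(4),"mid",e.round(4),"z",np.percentile(X[m][:,2],97).round(4))
    # flange: grey, z near
    g=(hsv[...,1]<70)&(hsv[...,2]>60)&(np.hypot(X[...,0]-.543,X[...,1]+.122)<.045)&(X[...,2]>.05)&(X[...,2]<.075)
    q=X[g]; print("  flange z",np.percentile(q[:,2],[10,50,90]).round(4)); zf=np.median(q[:,2])
    hull=cv2.convexHull(q[np.abs(q[:,2]-zf)<.003][:,:2].astype(np.float32)); print("  encl",cv2.minEnclosingCircle(hull))
    # also neighbours
f=dict(np.load("w1.npz")); p=f["p"]
cv2.imwrite("pics/w1z.png",cv2.resize(p[120:260,250:390,::-1],None,fx=4,fy=4,interpolation=cv2.INTER_CUBIC))
p=np.load("top0.npz")["p"]; cv2.imwrite("pics/t1z.png",cv2.resize(p[200:255,385:440,::-1],None,fx=10,fy=10,interpolation=cv2.INTER_CUBIC))
E
```

```text
w1 bar 1301 [ 0.5416 -0.1212] dir -51.0 -0.0232 0.0278 mid [ 0.543 -0.123] z 0.1342
  flange z [0.0588 0.06   0.061 ]
  encl ((0.5431557297706604, -0.12167944014072418), 0.03486166521906853)
top0 bar 294 [ 0.5414 -0.122 ] dir -50.7 -0.024 0.0267 mid [ 0.5423 -0.1231] z 0.1349
  flange z [0.0572 0.0597 0.062 ]
  encl ((0.5417731404304504, -0.12210989743471146), 0.034229546785354614)
scene0 bar 125 [ 0.5451 -0.1206] dir -51.7 -0.0237 0.0256 mid [ 0.5457 -0.1214] z 0.1337
  flange z [0.0549 0.0599 0.0646]
  encl ((0.5442224740982056, -0.12070614844560623), 0.034323371946811676)
```

View pics/w1z.png

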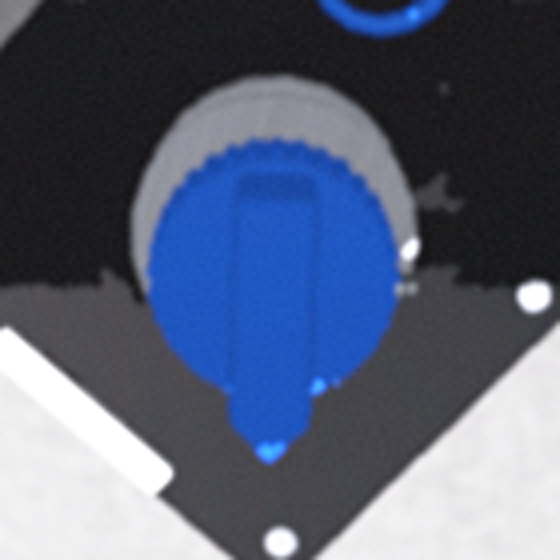

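View pics/t1z.png

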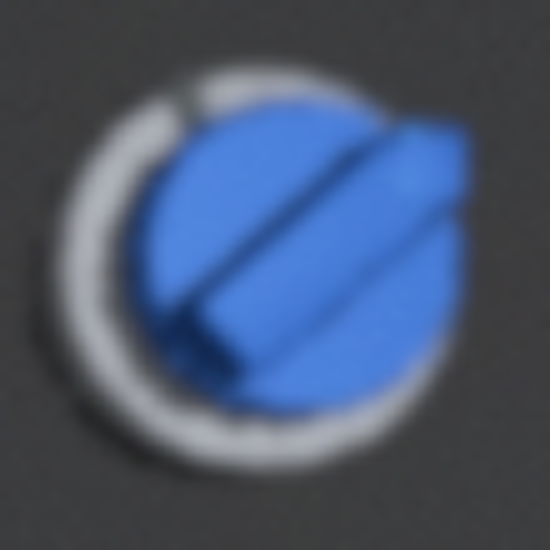

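```bash
python3 - <<'E'
import numpy as np; from h import *
for n,px,c in [("top0",(403.5,209.5),(.5418,-.1221)),("scene0",(258.3,216.5),(.5442,-.1207))]:
    f=dict(np.load(n+".npz"))
    for z in (.06,.064):
        r=ray(f,px,z)[0][:2]-c; print(n,z,r.round(4),np.hypot(*r),np.degrees(np.arctan2(r[1],r[0])))
E
```

```text
top0 0.06 [0.0297 0.0103] 0.03141924012956262 19.131099009941046
top0 0.064 [0.0294 0.0109] 0.03132921548368999 20.377278362473728
scene0 0.06 [0.0313 0.014 ] 0.03433221693004367 24.096033908230126
scene0 0.064 [0.0356 0.0164] 0.0391872471206105 24.805051190242878
```

Rib points to about 21° and the bar's pointed end to about -51°, so the cap is about 72° clockwise of the rib, as specified. Next I align by 2°, descend and grip.

Call:
step_arm(steps=[[-1, 0, 0, 0.9, 0, 0, 0.25], [-1, 0, 0, 0.9, 0, 0, 0], [-1, 0, 0, 0.9, 0, 0, 0], [-1, 0, 0, 0.9, 0, 0, 0], [-1, 0, 0, 0.6, 0, 0, 0], [-1, 0, 0, 0.39, 0, 0, 0], [-1, 0, 0, 0, 0, 0, 0], [0, 0, 0, 0, 0, 0, 0], [0.5, 0, 0, 0, 0, 0, 0], [0.5, 0, 0, 0, 0, 0, 0]], squeeze=20)

```text
time: 4.15
position: [0.544, -0.1226, 0.2909]
tool_rot: [0.943, 0.334, 0.001, 0.001]
ft_force: [0.8, -0.8, 0.6]
grip_width: 0.0707
```

Call:
step_arm(steps=[[1, 0, 0, 0, 0, 0, 0], [1, 0, 0, 0, 0, 0, 0], [1, 0, 0, 0, 0, 0, 0], [1, 0, 0, 0, 0, 0, 0], [1, 0, 0, 0, 0, 0, 0], [1, 0, 0, 0, 0, 0, 0], [1, 0, 0, 0, 0, 0, 0], [1, 0, 0, 0, 0, 0, 0], [1, 0, 0, 0, 0, 0, 0], [1, 0, 0, 0, 0, 0, 0]])

```text
time: 5.15
position: [0.5436, -0.1225, 0.29]
tool_rot: [0.943, 0.334, -0.0, -0.0]
ft_force: [-0.2, 0.0, -0.4]
grip_width: 0.0155
```

Call:
step_arm(steps=[[1, 0, 0, 0, 0, 0, -0.8], [1, 0, 0, 0, 0, 0, -0.8], [1, 0, 0, 0, 0, 0, -0.8], [1, 0, 0, 0, 0, 0, -0.8], [1, 0, 0, 0, 0, 0, -0.8], [1, 0, 0, 0, 0, 0, -0.8], [1, 0, 0, 0, 0, 0, -0.8], [1, 0, 0, 0, 0, 0, -0.8], [1, 0, 0, 0, 0, 0, -0.8], [1, 0, 0, 0, 0, 0, -0.8]])

```text
time: 6.15
position: [0.5436, -0.1225, 0.2898]
tool_rot: [0.621, 0.784, -0.0, -0.0]
ft_force: [0.5, 1.1, -0.1]
grip_width: 0.0156
```

Call:
step_arm(steps=[[1, 0, 0, 0, 0, 0, -0.8], [1, 0, 0, 0, 0, 0, 0], [1, 0, 0, 0.08, 0, 0, 0], [1, 0, 0, 0.08, 0, 0, 0], [1, 0, 0, 0.08, 0, 0, 0], [1, 0, 0, 0, 0, 0, 0], [1, 0, 0, 0, 0, 0, 0], [1, 0, 0, 0, 0, 0, 0], [1, 0, 0, 0, 0, 0, 0], [1, 0, 0, 0, 0, 0, 0]])

```text
time: 7.15
position: [0.5437, -0.1225, 0.2841]
tool_rot: [0.578, 0.816, 0.0, 0.0]
ft_force: [0.7, -0.6, -1.9]
grip_width: 0.0161
```

```bash
python3 - <<'E'
from rig import status, eyes
import cv2, numpy as np
o=status.get_obs(); print({k:np.round(o[k],4) for k in ['time','q','position','tool_rot','ft_force','moment','grip_width']})
a=[]
for n,(x,y,w,h) in {"scene":(200,140,160,120),"top":(350,160,160,120)}.items():
    p,d=eyes.camera(n); np.savez(n+"2.npz",p=p,d=d,**eyes.camera_info(n)); a.append(cv2.resize(p[y:y+h,x:x+w,::-1],(400,300),interpolation=cv2.INTER_CUBIC))
cv2.imwrite("pics/v2.png",np.hstack(a))
E
```

```text
{'time': np.float64(7.15), 'q': array([-0.4222,  0.6077,  1.7086, -0.    ,  0.825 , -2.331 ]), 'position': array([ 0.5437, -0.1225,  0.2841]), 'tool_rot': array([5.781e-01, 8.160e-01, 0.000e+00, 1.000e-04]), 'ft_force': array([ 0.6638, -0.5836, -1.9079]), 'moment': array([0.0861, 0.033 , 0.0288]), 'grip_width': np.float64(0.0161)}
```

View pics/v2.png

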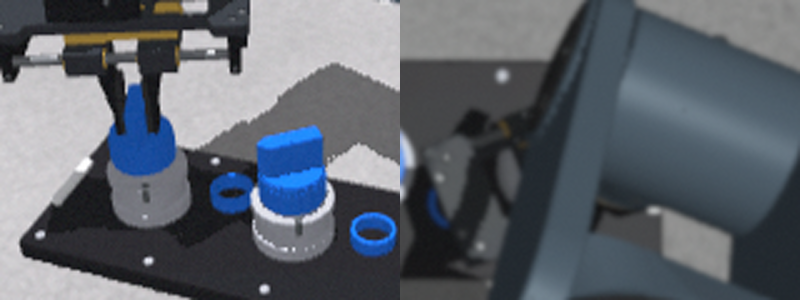

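Call:
step_arm(steps=[[1, 0, 0, 0.06, 0, 0, 0], [1, 0, 0, 0.06, 0, 0, 0], [1, 0, 0, 0.04, 0, 0, 0], [1, 0, 0, 0, 0, 0, 0], [1, 0, 0, 0, 0, 0, 0], [1, 0, 0, 0, 0, 0, 0], [1, 0, 0, 0, 0, 0, 0], [1, 0, 0, 0, 0, 0, 0], [1, 0, 0, 0, 0, 0, 0], [1, 0, 0, 0, 0, 0, 0]])

```text
time: 8.25
position: [0.5437, -0.1225, 0.28]
tool_rot: [0.578, 0.816, -0.0, -0.0]
ft_force: [-1.4, 0.1, -0.3]
grip_width: 0.0162
```

```bash
cat > look.py <<'E'
import sys
from rig import status, eyes
from h import *
o=status.get_obs(); print({k:np.round(o[k],4) for k in ['time','position','tool_rot','ft_force','moment','grip_width']})
n=sys.argv[1]; f=eyes.camera_info("scene"); p,d=eyes.camera("scene"); np.savez(n+".npz",p=p,d=d,**f)
cv2.imwrite(f"pics/{n}.png",cv2.resize(p[140:260,200:360,::-1],(640,480),interpolation=cv2.INTER_CUBIC))
X=cloud(f,d); hsv=cv2.cvtColor(p,cv2.COLOR_RGB2HSV)
for nm,c in (("high",(.543,-.122)),("closed",(.546,.008))):
    m=(cv2.inRange(hsv,(95,120,40),(128,255,255))>0)&(np.hypot(X[...,0]-c[0],X[...,1]-c[1])<.045)&(d>0)
    q=X[m]; z=q[:,2]; print(nm,"ztop98",np.percentile(z,98).round(4)); h,e=np.histogram(z,np.arange(.05,.14,.004)); print(dict(zip(e[:-1].round(3),h)))
    t=q[z>np.percentile(z,98)-.006][:,:2]; w,V=np.linalg.eigh(np.cov(t.T)); print("bar dir",np.degrees(np.arctan2(V[1,1],V[0,1])).round(1), t.mean(0).round(4))
E
python3 look.py v3; python3 - <<'E'
E
```

```text
{'time': np.float64(8.25), 'position': array([ 0.5437, -0.1225,  0.28  ]), 'tool_rot': array([ 0.5781,  0.816 , -0.    , -0.    ]), 'ft_force': array([-1.3943,  0.1339, -0.2896]), 'moment': array([0.0699, 0.0307, 0.0256]), 'grip_width': np.float64(0.0162)}
high ztop98 0.1241
{np.float64(0.05): np.int64(0), np.float64(0.054): np.int64(0), np.float64(0.058): np.int64(5), np.float64(0.062): np.int64(8), np.float64(0.066): np.int64(33), np.float64(0.07): np.int64(46), np.float64(0.074): np.int64(34), np.float64(0.078): np.int64(41), np.float64(0.082): np.int64(46), np.float64(0.086): np.int64(49), np.float64(0.09): np.int64(111), np.float64(0.094): np.int64(33), np.float64(0.098): np.int64(23), np.float64(0.102): np.int64(12), np.float64(0.106): np.int64(11), np.float64(0.11): np.int64(22), np.float64(0.114): np.int64(12), np.float64(0.118): np.int64(20), np.float64(0.122): np.int64(85), np.float64(0.126): np.int64(0), np.float64(0.13): np.int64(0), np.float64(0.134): np.int64(1)}
bar dir -156.9 [ 0.5503 -0.1202]
closed ztop98 0.1206
{np.float64(0.05): np.int64(0), np.float64(0.054): np.int64(0), np.float64(0.058): np.int64(7), np.float64(0.062): np.int64(29), np.float64(0.066): np.int64(39), np.float64(0.07): np.int64(39), np.float64(0.074): np.int64(42), np.float64(0.078): np.int64(46), np.float64(0.082): np.int64(50), np.float64(0.086): np.int64(104), np.float64(0.09): np.int64(92), np.float64(0.094): np.int64(39), np.float64(0.098): np.int64(47), np.float64(0.102): np.int64(40), np.float64(0.106): np.int64(42), np.float64(0.11): np.int64(41), np.float64(0.114): np.int64(47), np.float64(0.118): np.int64(129), np.float64(0.122): np.int64(0), np.float64(0.126): np.int64(0), np.float64(0.13): np.int64(0), np.float64(0.134): np.int64(0)}
bar dir 126.9 [0.5504 0.0086]
```

View pics/v3.png

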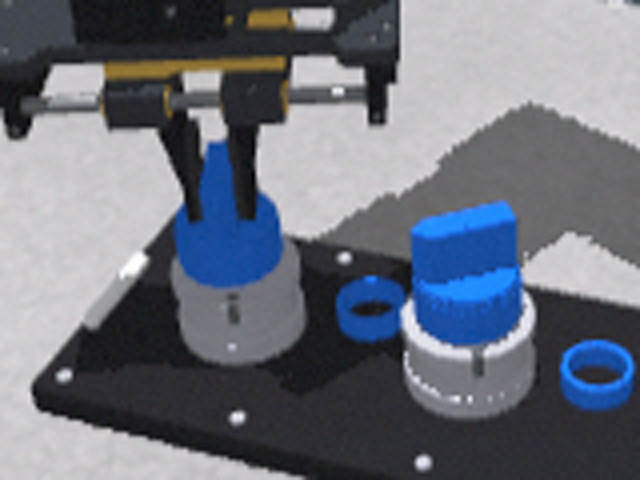

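The cap dropped 9.7 mm with its pointed end above the rib (rib at about (232,308)), and the force is near zero. Now I screw it clockwise.

Call:
step_arm(steps=[[1, 0, 0, 0.011, 0, 0, 0.6], [1, 0, 0, 0.011, 0, 0, 0.6], [1, 0, 0, 0.011, 0, 0, 0.6], [1, 0, 0, 0.011, 0, 0, 0.6], [1, 0, 0, 0.011, 0, 0, 0.6], [1, 0, 0, 0.011, 0, 0, 0.6], [1, 0, 0, 0, 0, 0, 0], [1, 0, 0, 0, 0, 0, 0], [1, 0, 0, 0, 0, 0, 0], [1, 0, 0, 0, 0, 0, 0]])

```text
time: 9.3
position: [0.544, -0.1228, 0.2796]
tool_rot: [0.763, 0.647, 0.0, 0.001]
ft_force: [-1.4, -0.3, 6.3]
grip_width: 0.0156
```

```bash
python3 look.py v4 | grep -v float
```

```text
high ztop98 0.1236
bar dir 172.8 [ 0.5571 -0.1234]
closed ztop98 0.1206
bar dir 126.6 [0.5502 0.009 ]
```

Call:
step_arm(steps=[[1, 0, 0, 0.0, 0, 0, 0.6], [1, 0, 0, 0.008, 0, 0, 0.6], [1, 0, 0, 0.012, 0, 0, 0.6], [1, 0, 0, 0.012, 0, 0, 0.6], [1, 0, 0, 0.012, 0, 0, 0.6], [1, 0, 0, 0.012, 0, 0, 0.6], [1, 0, 0, 0.012, 0, 0, 0.6], [1, 0, 0, 0.012, 0, 0, 0.6], [1, 0, 0, 0.01, 0, 0, 0.6], [1, 0, 0, 0, 0, 0, 0.5]])

```text
time: 10.35
position: [0.5437, -0.1227, 0.2766]
tool_rot: [0.958, 0.286, 0.0, 0.0]
ft_force: [-0.8, -0.6, 2.0]
grip_width: 0.0159
```

Call:
step_arm(steps=[[1, 0, 0, 0, 0, 0, 0], [1, 0, 0, 0, 0, 0, 0], [1, 0, 0, 0, 0, 0, 0], [1, 0, 0, 0, 0, 0, 0], [1, 0, 0, 0, 0, 0, 0], [1, 0, 0, 0, 0, 0, 0], [1, 0, 0, 0, 0, 0, 0], [1, 0, 0, 0, 0, 0, 0], [1, 0, 0, 0, 0, 0, 0], [1, 0, 0, 0, 0, 0, 0]])

```text
time: 11.35
position: [0.5438, -0.1228, 0.2765]
tool_rot: [0.958, 0.287, 0.0, 0.0]
ft_force: [-2.3, -1.8, 5.9]
grip_width: 0.0156
```

```bash
python3 look.py v5 | grep -v float; python3 -c "
from rig import status;print(status.get_obs()['moment'],status.get_obs()['ft_force'])"
```

```text
high ztop98 0.1069
bar dir 119.7 [ 0.551  -0.1173]
closed ztop98 0.1206
bar dir 126.0 [0.5502 0.0089]
[-0.38124258  0.29806064 -0.03006832] [-2.33917677 -2.28679296  5.83008844]
```

View pics/v5.png

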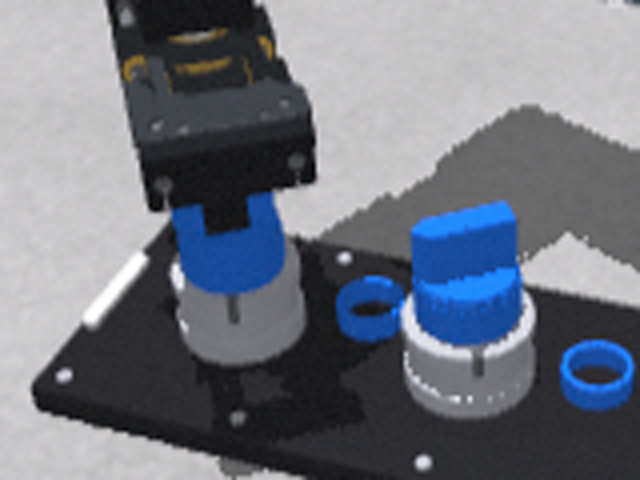

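Call:
step_arm(steps=[[1, 0, 0, -0.02, 0, 0, 0], [0.5, 0, 0, -0.02, 0, 0, 0], [-0.2, 0, 0, 0, 0, 0, 0], [-0.2, 0, 0, 0, 0, 0, 0], [-0.2, 0, 0, 0, 0, 0, 0], [-0.2, 0, 0, 0, 0, 0, 0], [-0.2, 0, 0, 0, 0, 0, 0], [-0.2, 0, 0, 0, 0, 0, 0], [-0.2, 0, 0, 0, 0, 0, 0], [-0.2, 0, 0, 0, 0, 0, 0]])

```text
time: 12.4
position: [0.5437, -0.1225, 0.2771]
tool_rot: [0.958, 0.287, 0.0, 0.0]
ft_force: [-0.6, 0.4, -0.1]
grip_width: 0.0522
```

Call:
step_arm(steps=[[-0.2, 0, 0, -0.4, 0, 0, 0], [-0.2, 0, 0, -0.9, 0, 0, 0], [-0.2, 0, 0, -0.9, 0, 0, 0], [-0.2, 0, 0, -0.9, 0, 0, 0], [-0.2, 0, 0, -0.9, 0, 0, 0], [-0.2, 0, 0, -0.9, 0, 0, 0], [-0.2, 0, 0, -0.9, 0, 0, 0], [-0.2, 0, 0, 0, 0, 0, 0], [-0.2, 0, 0, 0, 0, 0, 0], [-0.2, 0, 0, 0, 0, 0, 0]])

```text
time: 13.4
position: [0.5432, -0.1223, 0.4212]
tool_rot: [0.958, 0.287, -0.001, -0.001]
ft_force: [0.3, 0.4, -0.3]
grip_width: 0.0522
```

```bash
python3 look.py v6 | grep -v float; python3 -c "
from rig import eyes
from h import *
f=eyes.camera_info('wrist');p,d=eyes.camera('wrist');cv2.imwrite('pics/w6.png',p[:,:,::-1])
X=cloud(f,d);m=(np.hypot(X[...,0]-.543,X[...,1]+.122)<.045)&(d>0)&(cv2.inRange(cv2.cvtColor(p,cv2.COLOR_RGB2HSV),(95,120,40),(128,255,255))>0)
q=X[m];zt=np.percentile(q[:,2],97);t=q[q[:,2]>zt-.004][:,:2];w,V=np.linalg.eigh(np.cov(t.T));v=V[:,1];s=(t-t.mean(0))@v
print(zt,np.degrees(np.arctan2(v[1],v[0])),t.mean(0)+v*(s.min()+s.max())/2,s.min(),s.max())"
```

```text
high ztop98 0.1206
bar dir 121.9 [ 0.5465 -0.121 ]
closed ztop98 0.1208
bar dir 126.8 [0.5503 0.0086]
0.12079428947896247 123.42065842665568 [ 0.54283757 -0.12345495] -0.027590071730627965 0.023440643538366876
```

View pics/v6.png

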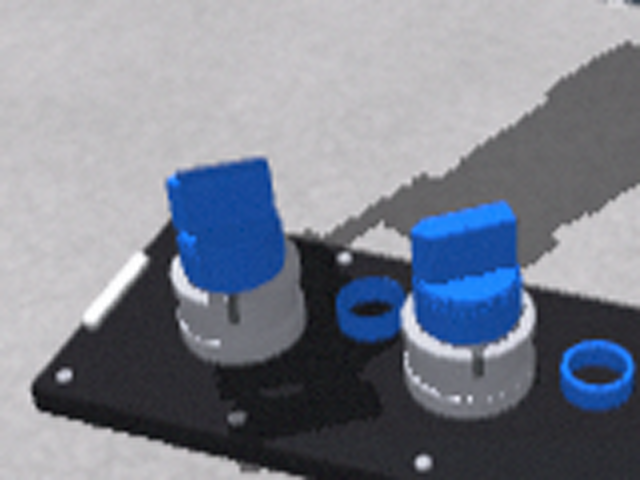

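View pics/w6.png

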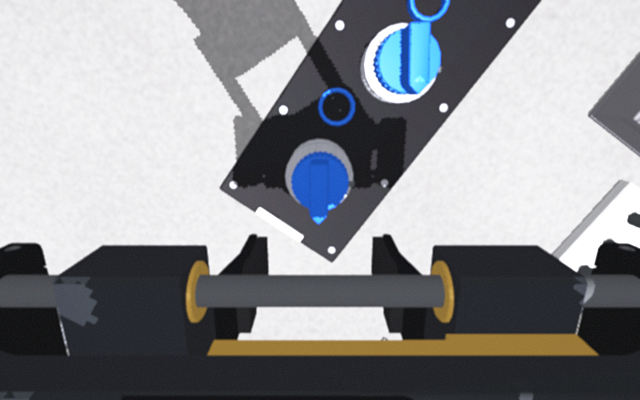

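```bash
python3 -c "
from rig import robot;print(robot.hand_in())"
```

```text
the job is handed in; nothing more can be done
None
```

The high cap is screwed home and released, and the job is handed in at about 13.5 s of the 40 s allowed. `hand_in()` reported no verdict.

**What I did:** I gripped the bar of the high cap and turned it back 70°. With its pointed end over the rib I lowered it, and it dropped about 9.7 mm. I then screwed it clockwise 76° with light downward pressure, at most about 6 N in the force readings. I opened the jaws and rose about 0.14 m clear.

**Last checks:**

| Check | Result |
|---|---|
| Bar top height | 0.1207 m, 13.5 mm lower than at the start and level with the closed cap |
| Pointed end, clockwise of the rib | about 77° (±3°, from the rib's measured angle); the requirement is about 60° |
| Cap position | within about 2 mm of the neck's axis |
| Other capped gauge | bar direction and position unchanged in the scene camera |
| Force on the arm | near zero |

None of the checks failed. One scene-camera height reading taken while the gripper covered the bar (0.107 m) was invalid because its view was blocked. Afterwards both the scene and wrist cameras agreed on 0.1207 m. I judged uprightness only by eye, from the pictures.

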